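# Take the dust collector's filter cassette out for brushing

## Robot

A 7-joint arm with a two-finger parallel gripper is mounted at the origin on the work surface. World frame = base frame: x ahead of the robot, y to its left, z up, the work surface at z = 0. Lengths are in m, angles in rad, forces in N, time in s.
With the tool pointing down it reaches from about 0.4 to 0.85 m from the base axis. Payload 10.4 kg.
Tool frame: the origin (TCP) lies midway between the tips of the shut fingers; the grasp point (between the pads) lies 19 mm behind it (manip.grip_point_offset is the distance from the TCP to the grasp point, in m); z points along the fingers, x is the direction in which the jaws open and shut, and the axes are right-handed (so a half turn about z gives the same grasp; the last joint's range is limited). The gripper opens to 87 mm and grips with 3 to 60 N. Pads are 19 mm wide; open, the fingers measure 117 mm over their backs; the gripper's body (75 mm by 190 mm) begins 51 mm behind the grasp point.
Start: joints at [-1.165, 0.332, -0.065, 1.46, 0.022, 1.35, -0.088], TCP at [0.26, 0.568, 0.184] pointing down, gripper open.
Joint ranges: [-2.6, 2.6], [-0.5, 2.12], [-1.47, 1.34], [0.16, 2.42], [-1.27, 4.41], [0.06, 2.06], [-2.6, 2.6]. Speed limits (rad/s): [2.22, 2.22, 2.79, 2.79, 3.14, 3.14, 3.14].

## Interface

Orientations are given as a rotation vector (axis times angle).
In Python, from plant import observe, viewer, close_job, find_in, pinpoint, manip gives the robot as it stands.
- The arm moves only by the tool drive_tool, never from a script. Its argument "motion" is one flat list of numbers, 4 for each row, row after row: the shift along the tool's x, y, z in cm, then the turn about the tool's z in rad. A call has 1 to 5 rows; each row shifts and turns the pose as measured when the row begins, along the tool's axes as they then stand; what a row does not reach is not made up. A row lasts 1/12 s, in which the tool goes at most 41.7 mm and 7.16 degrees, less where a joint would pass 70% of its speed; a pose out of reach is approached as far as the arm can. A call with a gripper value outside its range is refused whole. "fingers" is the closure, from 0 (fully open) to 1 (shut), set as the call begins (left out, the last holds). The fingers move at their own pace and stop on an object; "squeeze" is the grip in N (left out, the last holds). Time passes only in rows, so rows that do not move let the fingers close. It gives the time, the measured TCP pose, the force and the opening at its end, in the units of the state.
- observe(): the state, without advancing time (a new reading comes with each control period).
- viewer.read_camera(name): name is "side" or "top"; returns a dict with "frame" (384x512x3 uint8, red, green, blue), "camera_matrix" (3x3 intrinsics, pixels), "camera_from_world" (4x4, takes a point from world to camera coordinates). Camera axes: x right, y down, z forward; pixel columns grow to the right and rows downward; lengths in m; the calibration is good to about 2 mm. A picture is of the moment at which its call begins. There is no depth.
- close_job(): hands the job in, once; it reports no verdict.
Trained networks look in a picture, given as the dict that the camera call returned (one of the last four; its "shot" number tells which), for a name from the list of things; names that differ only in an ending like _2 or _b are one class to them, and where a whole thing is asked for, a point or a joint stands for the part that bears it (a point fixed in the world has none). Each returns a list of dicts, best first, with "confidence" (0 to 1); they miss things now and then, are a little off and sometimes report something else, mostly with a low value. They report only what shows in the picture. A call takes as long as a camera call.
- find_in(picture, target): "centre" ([x, y, z] in m, in world coordinates, good to about 4 mm: the middle of the surface that is visible of it).
- pinpoint(picture, target): "centre" ([x, y, z] in m, in world coordinates, good to about 4 mm: a listed point, or the origin of a listed thing).
The state is a dict: "time_s": time; "qpos": joint angles; "dq": joint speeds; "tau": joint torques, N m; "ee_pos": TCP position; "orientation": TCP orientation; "contact_force": force on the tool from outside, world axes, zero at the start; "wrist_torque": the same for the moment, N m; "width": opening from 0.0 (shut) to 1.0 (fully open).
Only numpy, scipy, OpenCV 4.12 (cv2) and the standard library are available. Lean on these libraries where they do the work, as an engineer would, in place of code of your own. Each camera call takes 0.05 s, during which the arm holds its last target. There are 200 camera calls.

## Task

Open the service flap on top of the small bench dust collector and leave it standing open (upright or leaning back), then pull the filter cassette up out of its spring clips and carry it to the catch tray. Finish while holding it there: upright and still over the middle of the tray, its lower edge about a hand's breadth (5 to 10 cm) above the tray, touching nothing but your fingers, ready for the dust to be brushed off. Do not disturb the brush, spool, jar or bowl.

Things in the scene. Friction and masses are not known exactly. Their poses are not given: they have to be found in the camera images.
- dust_collector: Grey plastic box 170 (x) x 180 (y) x 140 high, closed by a black top flap; fixed; left or right of the middle, the tray on the other side. Origin: centre of underside; its +x points from louvred front to hinged rear. Walls 5. The cassette stands across the middle of the chamber inside (x = 0, broad faces to front and rear), 70 free before and behind its tab; its guides reach up to z = 100.
- flap (a joint): The service flap's hinge: 0 rad closed (flat), grows as its front edge swings up and back; stops at 1.8. Stiff friction hinge: it stays at whatever angle it is left. Opening takes about 2 N at the handle.
- flap_handle (a point): Middle of the flap's bar handle, a round steel bar about 10 thick and 90 long along the collector's y, 35 above the flap and 20 from its front edge; 65 before the collector's centre and 180 above the table when closed. Pinched by fingers that close along the collector's x, the bar turns between them, so the fingers can keep pointing down while the flap swings.
- flap_hinge (a point): Middle of the flap's hinge line, on the collector's upper rear edge: 85 behind its centre, 139.5 above the table, along the collector's y. The handle bar lies 150 in front of and 41 above this line when closed.
- cassette: Filter cassette: white pleated paper in a black frame, 14 (x) x 101 (y) x 93 high, 122 with the tab on top; 0.11 to 0.23 kg. Origin: centre of underside, z up. It starts upright in the collector under the flap, underside 12 above the table, 1.5 play. A sprung ball in a notch at each end holds it: about 16 N straight up within the first 5 mm, then 5 N; after 90 it is out of the guides.
- cassette_tab (a point): Top middle of the cassette's pull tab; the tab is 14 thick (cassette x), 34 wide (cassette y) and 29 high below this point. 134 above the table at the start, 6 below the collector's rim.
- catch_tray: Shallow open aluminium tray 160 (x) x 200 (y) x 18 high, walls 3; fixed. Origin at the centre of its underside.
- brush: Hand brush lying on the table at the far right, about 200 long; leave alone.
- spool: White thread spool, 34 diameter x 42 high, standing beyond the work in the middle; origin at its underside; leave alone.
- bead_bowl: Small blue bowl with beads, 116 diameter x 45 high, at the far left; origin at its underside; leave alone.
- bead_jar: Closed amber bead jar, 44 diameter x 55 high, near the robot in the middle; origin at its underside; leave alone.

How it is judged:
By the outcome, as a careful person would: the job done as asked, in the order asked, and still so for the second after the job is handed in, while the arm keeps its last pose, push and grip.
It also fails if it takes over 61 s, if anything falls off the work surface, if the arm or the gripper's body presses on something with over 40 N, if the wrist force passes 120 N, or if a joint passes its speed limit or range.

## Working session

There is one attempt and no reset: what is moved stays moved. The work goes in short steps, Python scripts to look and compute and a tool call to move; the robot and the scene stay as the last step left them, time stands still between calls to the robot, and variables do not carry over. Pictures are saved under pics/ and viewed, about 8 in all and at most 12, crops included, and the job is handed in when it is done.

Besides the shell and the picture viewer there is one more tool, called after "Emit:" as name(argument=value, ...), one argument or row to a line, values as JSON. drive_tool: Moves the arm, as the interface text tells. Its arguments: {"type":"object","properties":{"motion":{"type":"array"},"fingers":{"type":"number"},"squeeze":{"type":"number"}},"required":["motion"]}

```bash
ls; mkdir -p pics
python3 - <<'E'
from plant import *
import cv2,numpy as np
s=observe();print(s);print(manip.grip_point_offset)
ims=[]
for n in("side","top"):
    p=viewer.read_camera(n);ims.append(p["frame"]);print(n,p["camera_matrix"].tolist(),np.round(p["camera_from_world"],4).tolist())
    for t in("dust_collector","flap_handle","flap_hinge","catch_tray","cassette_tab","spool","bead_jar","bead_bowl","brush"):
        for r in pinpoint(p,t)[:2]:print(t,np.round(r["centre"],4),round(r["confidence"],2))
    cv2.imwrite(f"pics/{n}0.png",p["frame"][...,::-1])
E
```

```text
pics
{'time_s': 0.0, 'qpos': array([-1.16465079,  0.33285181, -0.064743  ,  1.46095702,  0.02159201,
        1.34989868, -0.08849961]), 'dq': array([-0.00222606, -0.00100553,  0.00099234,  0.00251716,  0.00102105,
        0.00066364,  0.00047316]), 'tau': array([ 8.55621020e-04, -6.23263621e+01,  2.48045626e-02, -3.89885366e+01,
       -6.13294286e-02,  4.01355105e-02,  8.34375965e-05]), 'ee_pos': array([0.25962581, 0.56802938, 0.18355912]), 'orientation': array([ 2.64244106e+00,  1.69766000e+00, -1.83612857e-03]), 'contact_force': array([ 0.58058257,  0.89633933, -0.20202838]), 'wrist_torque': array([-0.00725616, -0.00625827,  0.02104514]), 'width': 1.0004914527290365}
0.0187
side [[450.37937966085053, 0.0, 253.60007117553616], [0.0, 450.37937966085053, 188.05058627309418], [0.0, 0.0, 1.0]] [[0.94, -0.341, -0.0061, -0.5519], [-0.2147, -0.5779, -0.7874, 0.2209], [0.265, 0.7415, -0.6165, 1.0983], [0.0, 0.0, 0.0, 1.0]]
dust_collector [ 5.349e-01 -1.944e-01  5.000e-04] 0.86
flap_handle [ 0.475  -0.2066  0.1839] 0.73
flap_hinge [ 0.6301 -0.1815  0.1419] 0.86
flap_hinge [ 0.4742 -0.205   
[... 175 characters left out ...]
0.73
brush [ 0.5198  0.4251 -0.0009] 0.32
top [[485.7675041549068, 0.0, 254.0104946526726], [0.0, 485.7675041549068, 195.7830370944799], [0.0, 0.0, 1.0]] [[-0.1082, -0.9941, 0.0, 0.0466], [-0.9716, 0.1057, -0.2118, 0.5858], [0.2105, -0.0229, -0.9773, 1.4432], [0.0, 0.0, 0.0, 1.0]]
dust_collector [ 5.369e-01 -1.945e-01  4.000e-04] 0.92
flap_handle [ 0.475  -0.2038  0.1777] 0.71
flap_hinge [ 0.6264 -0.1884  0.1394] 0.62
catch_tray [ 0.5348  0.2168 -0.004 ] 0.88
cassette_tab [ 0.5207  0.4225 -0.0021] 0.72
spool [0.7567 0.021  0.0027] 0.67
bead_jar [ 0.3798  0.0053 -0.0019] 0.67
bead_bowl [ 0.5194  0.4259 -0.0012] 0.72
bead_bowl [ 0.465  -0.423  -0.0028] 0.51
brush [ 0.4629 -0.4255 -0.0006] 0.56
```

```bash
python3 -c "
import cv2,numpy as np
cv2.imwrite('pics/both0.png',cv2.resize(np.vstack([cv2.imread('pics/side0.png')[60:],cv2.imread('pics/top0.png')[60:]]),None,fx=.92,fy=.92))"
```

```text
(no output)
```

View pics/side0.png

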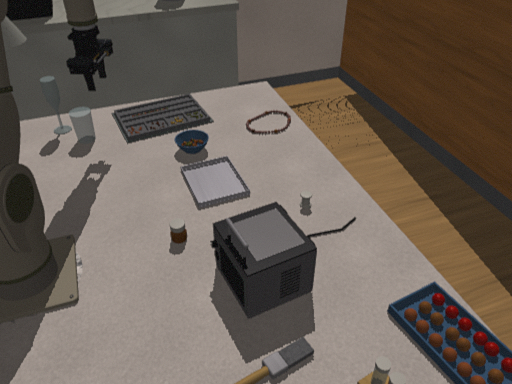

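View pics/top0.png

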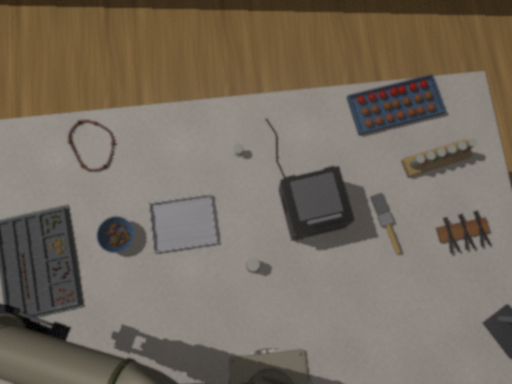

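The pictures show the collector with its handle toward the robot (side px ~(235,250), top ~(323,217)), the tray at top (185,223), the jar at (253,266), and the spool at (239,150). I'll refine the collector and tray yaw with a model overlay.

```bash
cat > h.py <<'E'
import cv2,numpy as np
from plant import *
def proj(p,P):
    c=p["camera_from_world"]@np.c_[np.atleast_2d(P),np.ones(len(np.atleast_2d(P)))].T
    u=p["camera_matrix"]@c[:3];return (u[:2]/u[2]).T
def T(x,y,yaw,P):
    c,s=np.cos(yaw),np.sin(yaw);P=np.atleast_2d(P).astype(float)
    return np.c_[x+c*P[:,0]-s*P[:,1],y+s*P[:,0]+c*P[:,1],P[:,2]]
def ray(p,uv,z):
    M=p["camera_from_world"];R,t=M[:3,:3],M[:3,3];o=-R.T@t
    d=R.T@np.linalg.solve(p["camera_matrix"],[uv[0],uv[1],1]);return o+d*(z-o[2])/d[2]
def crop(p,box,polys,f):
    x,y,w,h=box;im=cv2.resize(p["frame"][y:y+h,x:x+w,::-1],None,fx=f,fy=f,interpolation=cv2.INTER_CUBIC)
    for q,col in polys: cv2.polylines(im,[np.int32((proj(p,q)-[x,y]+.5)*f)],True,col,1)
    return im
E
python3 - <<'E'
from h import *
C=(0.536,-0.1945,0.13);Tr=(0.535,0.2168,0.1)
top=[[-.085,-.09,.14],[-.085,.09,.14],[.085,.09,.14],[.085,-.09,.14]]
bar=[[-.065,-.045,.18],[-.065,.045,.18]]
tr=[[-.08,-.1,.018],[-.08,.1,.018],[.08,.1,.018],[.08,-.1,.018]]
a=[]
for n,b in(("top",(140,150,220,100)),("side",(170,150,160,170))):
    p=viewer.read_camera(n)
    if 1:
        g=cv2.cvtColor(p["frame"],cv2.COLOR_RGB2GRAY)
    a.append(crop(p,b,[(T(*C,top),(0,255,0)),(T(*C,bar),(0,0,255)),(T(*Tr,tr),(255,0,0))],3.5))
    for t in("flap_handle","flap_hinge","dust_collector","catch_tray"):
        for r in pinpoint(p,t)[:1]:print(n,t,np.round(r["centre"],4),round(r["confidence"],2))
w=max(i.shape[1] for i in a)
for k,i in enumerate(a): cv2.imwrite(f"pics/ov{k}.png",i)
E
```

```text
top flap_handle [ 0.4761 -0.2034  0.1791] 0.63
top flap_hinge [ 0.6276 -0.1873  0.1402] 0.58
top dust_collector [ 0.5363 -0.1952 -0.0009] 0.85
top catch_tray [0.5383 0.2195 0.0008] 0.56
side flap_handle [ 0.4755 -0.2046  0.1841] 0.84
side flap_hinge [ 0.6302 -0.1834  0.1404] 0.74
side dust_collector [ 5.404e-01 -1.932e-01  5.000e-04] 0.64
side catch_tray [0.5342 0.223  0.    ] 0.56
```

View pics/ov0.png

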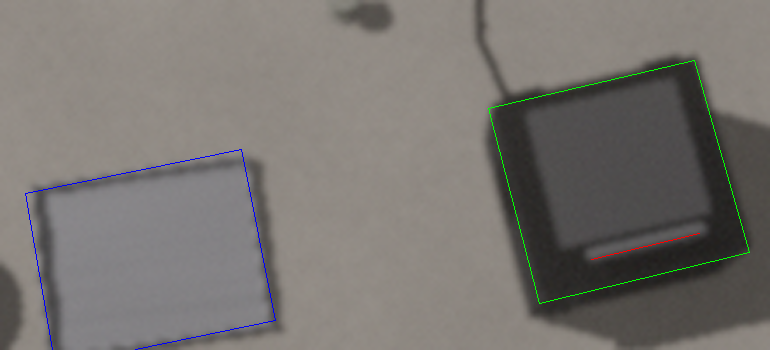

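View pics/ov1.png

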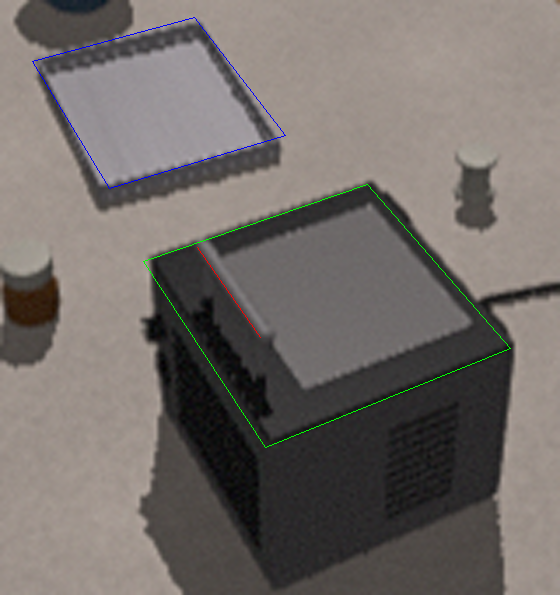

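```bash
cat >> h.py <<'E'
from scipy.spatial.transform import Rotation as R
def plan(target,yaw,n,maxn=5):
    "tool-frame rows (cm, rad) toward target TCP/yaw in n rows; prints the first maxn"
    s=observe();p=s["ee_pos"];M=R.from_rotvec(s["orientation"]).as_matrix();psi=np.arctan2(M[1,0],M[0,0])
    print("t",round(s["time_s"],2),"pos",p.round(4),"yaw",round(psi,3),"tilt",M[:,2].round(3),"F",s["contact_force"].round(1),"w",round(s["width"],3))
    d=(np.array(target)-p)/n*100;dp=(yaw-psi+np.pi)%(2*np.pi)-np.pi
    for k in range(n):
        a=psi+dp*k/n;print([round(d[0]*np.cos(a)+d[1]*np.sin(a),1),round(d[0]*np.sin(a)-d[1]*np.cos(a),1),round(-d[2],1),round(-dp/n,3)])
E
python3 -c "
from h import *
plan((.475,-.203,.26),.13,24)"
```

```text
t 1.5 pos [0.2599 0.5685 0.1844] yaw 1.142 tilt [ 0.  0. -1.] F [-0.3 -0.2 -0.4] w 0.997
[np.float64(-2.6), np.float64(2.2), np.float64(-0.3), np.float64(0.042)]
[np.float64(-2.5), np.float64(2.3), np.float64(-0.3), np.float64(0.042)]
[np.float64(-2.4), np.float64(2.4), np.float64(-0.3), np.float64(0.042)]
[np.float64(-2.3), np.float64(2.5), np.float64(-0.3), np.float64(0.042)]
[np.float64(-2.2), np.float64(2.5), np.float64(-0.3), np.float64(0.042)]
[np.float64(-2.0), np.float64(2.6), np.float64(-0.3), np.float64(0.042)]
[np.float64(-1.9), np.float64(2.7), np.float64(-0.3), np.float64(0.042)]
[np.float64(-1.8), np.float64(2.8), np.float64(-0.3), np.float64(0.042)]
[np.float64(-1.7), np.float64(2.9), np.float64(-0.3), np.float64(0.042)]
[np.float64(-1.6), np.float64(2.9), np.float64(-0.3), np.float64(0.042)]
[np.float64(-1.4), np.float64(3.0), np.float64(-0.3), np.float64(0.042)]
[np.float64(-1.3), np.float64(3.1), np.float64(-0.3), np.float64(0.042)]
[np.float64(-1.2), np.float64(3.1), np.float64(-0.3), np.float64(0.042)]
[np.float64(-1.1), np.float64(3.2), np.float64(-0.3), np.float64(0.042)]
[np.float64(-0.9), np.float64(3.2), np.float64(-0.3), np.float64(0.042)]
[np.float64(-0.8), np.float64(3.2), np.float64(-0.3), np.float64(0.042)]
[np.float64(-0.6), np.float64(3.3), np.float64(-0.3), np.float64(0.042)]
[np.float64(-0.5), np.float64(3.3), np.float64(-0.3), np.float64(0.042)]
[np.float64(-0.4), np.float64(3.3), np.float64(-0.3), np.float64(0.042)]
[np.float64(-0.2), np.float64(3.3), np.float64(-0.3), np.float64(0.042)]
[np.float64(-0.1), np.float64(3.3), np.float64(-0.3), np.float64(0.042)]
[np.float64(0.1), np.float64(3.3), np.float64(-0.3), np.float64(0.042)]
[np.float64(0.2), np.float64(3.3), np.float64(-0.3), np.float64(0.042)]
[np.float64(0.3), np.float64(3.3), np.float64(-0.3), np.float64(0.042)]
```

Emit:
drive_tool(
  motion=[-2.6, 2.2, -1, 0.042, -2.5, 2.3, -1, 0.042, -2.4, 2.4, -1, 0.042, -2.3, 2.5, -1, 0.042, -2.2, 2.5, -1, 0.042],
  fingers=0,
)

```text
time_s: 1.92
ee_pos: [0.3007, 0.4041, 0.2308]
orientation: [2.803, 1.416, -0.011]
contact_force: [0.4, 0.9, 0.7]
width: 1.003
```

Emit:
drive_tool(
  motion=[-2.0, 2.6, -1, 0.042, -1.9, 2.7, -1, 0.042, -1.8, 2.8, -1, 0.042, -1.7, 2.9, 0, 0.042, -1.6, 2.9, 0, 0.042],
)

```text
time_s: 2.33
ee_pos: [0.347, 0.2368, 0.2653]
orientation: [-2.941, -1.099, 0.004]
contact_force: [1.2, -1.0, 0.0]
width: 1.0
```

Emit:
drive_tool(
  motion=[-1.4, 3.0, 0, 0.042, -1.3, 3.1, 0, 0.042, -1.2, 3.1, 0, 0.042, -1.1, 3.2, 0, 0.042, -0.9, 3.2, 0, 0.042],
)

```text
time_s: 2.75
ee_pos: [0.3915, 0.0672, 0.2665]
orientation: [-3.041, -0.767, -0.003]
contact_force: [0.7, 0.4, 0.8]
width: 0.998
```

```bash
python3 -c "
from h import *
plan((.475,-.203,.24),.13,12)" | sed 's/np.float64//g'
```

```text
t 2.75 pos [0.3915 0.0672 0.2665] yaw 0.494 tilt [ 0.001  0.005 -1.   ] F [0.7 0.4 0.8] w 0.998
[(-0.5), (2.3), (0.2), (0.03)]
[(-0.4), (2.3), (0.2), (0.03)]
[(-0.3), (2.3), (0.2), (0.03)]
[(-0.2), (2.3), (0.2), (0.03)]
[(-0.2), (2.4), (0.2), (0.03)]
[(-0.1), (2.4), (0.2), (0.03)]
[(-0.0), (2.4), (0.2), (0.03)]
[(0.0), (2.4), (0.2), (0.03)]
[(0.1), (2.4), (0.2), (0.03)]
[(0.2), (2.3), (0.2), (0.03)]
[(0.3), (2.3), (0.2), (0.03)]
[(0.3), (2.3), (0.2), (0.03)]
```

Emit:
drive_tool(
  motion=[-0.5, 2.8, 0.2, 0.036, -0.4, 2.8, 0.2, 0.036, -0.3, 2.8, 0.2, 0.036, -0.2, 2.8, 0.2, 0.036, -0.1, 2.8, 0.2, 0.036],
)

```text
time_s: 3.17
ee_pos: [0.4356, -0.0762, 0.2573]
orientation: [-3.098, -0.47, -0.011]
contact_force: [0.8, 0.6, -0.4]
width: 1.0
```

Emit:
drive_tool(
  motion=[0.0, 2.8, 0.3, 0.036, 0.1, 2.8, 0.3, 0.036, 0.2, 2.8, 0.3, 0.036, 0.3, 2.8, 0.3, 0.036, 0.3, 2.8, 0.3, 0.036],
)

```text
time_s: 3.58
ee_pos: [0.4772, -0.2183, 0.2426]
orientation: [-3.127, -0.176, -0.02]
contact_force: [0.9, 0.6, -0.4]
width: 1.001
```

```bash
python3 -c "
from h import *
plan((.475,-.203,.161),.13,5)
p=viewer.read_camera('side');cv2.imwrite('pics/a.png',crop(p,(150,120,200,190),[],3))
print(pinpoint(p,'flap_handle')[:1])
" | sed 's/np.float64//g'
```

```text
t 3.58 pos [ 0.4772 -0.2183  0.2426] yaw 0.113 tilt [ 0.012  0.01  -1.   ] F [ 0.9  0.6 -0.4] w 1.001
[(-0.0), (-0.3), (1.6), (-0.003)]
[(-0.0), (-0.3), (1.6), (-0.003)]
[(-0.0), (-0.3), (1.6), (-0.003)]
[(-0.0), (-0.3), (1.6), (-0.003)]
[(-0.0), (-0.3), (1.6), (-0.003)]
[{'centre': [0.4746, -0.2048, 0.1843], 'confidence': 0.65}]
```

View pics/a.png

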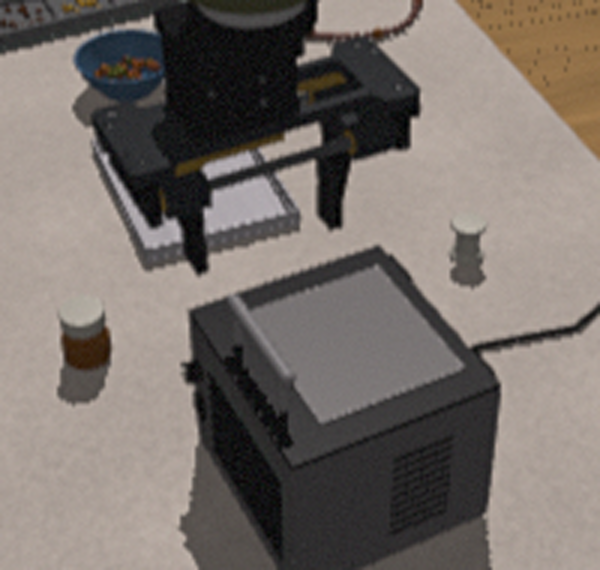

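The open fingers (crop px (200,265) and (335,220)) straddle the line above the bar ((262,345)), so I can descend.

Emit:
drive_tool(
  motion=[0, -0.3, 1.6, -0.004, 0, -0.3, 1.6, -0.004, 0, -0.3, 1.6, -0.004, 0, -0.3, 1.6, -0.003, 0, -0.3, 1.6, 0],
)

```text
time_s: 4.1
ee_pos: [0.4771, -0.2072, 0.1625]
orientation: [-3.131, -0.188, -0.025]
contact_force: [0.5, 0.1, 0.4]
width: 1.002
```

Emit:
drive_tool(
  motion=[0, 0, 0, 0, 0, 0, 0, 0, 0, 0, 0, 0, 0, 0, 0, 0, 0, 0, 0, 0],
  fingers=1,
  squeeze=8,
)

```text
time_s: 4.52
ee_pos: [0.4766, -0.205, 0.1626]
orientation: [-3.129, -0.192, -0.023]
contact_force: [0.4, -0.5, -0.1]
width: 0.704
```

Emit:
drive_tool(
  motion=[0, 0, 0, 0, 0, 0, 0, 0, 0, 0, 0, 0, 0, 0, 0, 0],
)

```text
time_s: 4.85
ee_pos: [0.4778, -0.2057, 0.1647]
orientation: [-3.13, -0.192, -0.028]
contact_force: [-0.2, -0.2, 0.0]
width: 0.405
```

Emit:
drive_tool(
  motion=[0, 0, 0, 0, 0, 0, 0, 0, 0, 0, 0, 0, 0, 0, 0, 0, 0, 0, 0, 0],
)

```text
time_s: 5.27
ee_pos: [0.4777, -0.2058, 0.1647]
orientation: [-3.13, -0.192, -0.028]
contact_force: [-0.3, 0.4, 0.7]
width: 0.041
```

Emit:
drive_tool(
  motion=[0, 0, 0, 0, 0, 0, 0, 0],
)

```text
time_s: 5.43
ee_pos: [0.4777, -0.2058, 0.1647]
orientation: [-3.13, -0.192, -0.028]
contact_force: [-0.8, 0.1, 0.3]
width: 0.003
```

The fingers shut fully (width 0.003), so they missed the bar. I'll look.

```bash
python3 -c "
from h import *
a=[]
p=viewer.read_camera('side');a.append(crop(p,(190,160,140,110),[],5))
for n in ('flap_handle','dust_collector','flap_hinge'):print(pinpoint(p,n)[:1])
s=observe();g=s['ee_pos'];print(proj(p,g),proj(p,g+[0,0,.019]))
q=viewer.read_camera('top');print(proj(q,g),proj(q,g+[0,0,.019]))
print(pinpoint(q,'flap_handle')[:1])
cv2.imwrite('pics/b.png',crop(p,(200,180,120,100),[([g,g+[0,0,.019]],(0,255,0))],6))
cv2.imwrite('pics/bt.png',crop(q,(260,140,120,100),[([g,g+[0,0,.019]],(0,255,0))],6))
" | sed 's/np.float64//g'
```

```text
[{'centre': [0.4718, -0.2045, 0.1804], 'confidence': 0.66}]
[{'centre': [0.541, -0.1957, -0.0005], 'confidence': 0.56}]
[]
[[237.95833814 237.96985723]] [[237.71302399 231.55441864]]
[[323.85764185 218.5613042 ]] [[324.80522399 217.44245618]]
[{'centre': [0.4755, -0.201, 0.1795], 'confidence': 0.71}]
```

View pics/b.png

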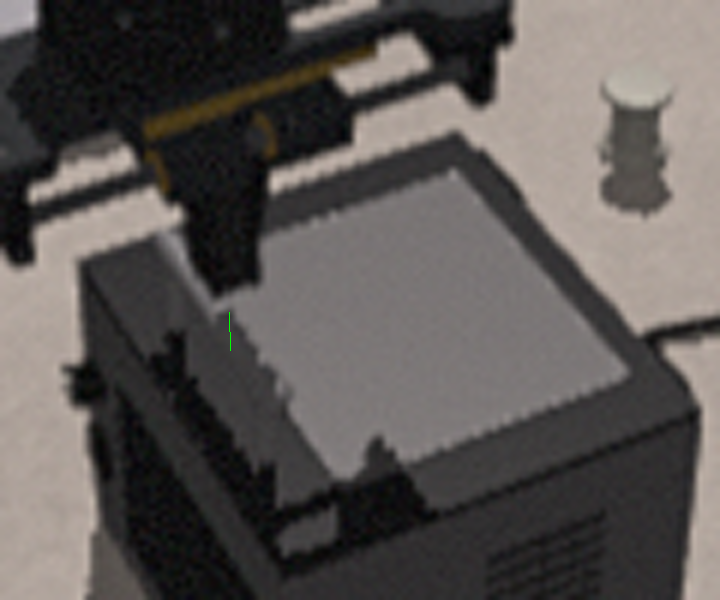

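View pics/bt.png

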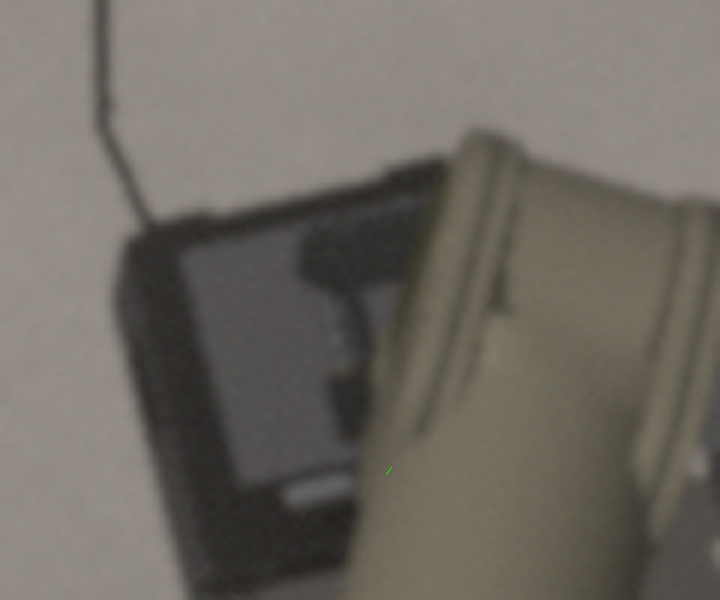

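Side view: the shut fingertips end at crop px ~(238,297), about 9 px (~27 mm) above the projection of the reported TCP. The tips therefore stand just above the bar (visible at (190,270)). I'll open, lower in small steps watching the force, and try again.

Emit:
drive_tool(
  motion=[0, 0, -0.4, 0, 0, 0, -0.4, 0, 0, 0, 0, 0, 0, 0, 0, 0, 0, 0, 0, 0],
  fingers=0.4,
)

```text
time_s: 6.15
ee_pos: [0.4777, -0.2059, 0.1739]
orientation: [-3.13, -0.192, -0.029]
contact_force: [0.2, -0.5, 0.3]
width: 0.303
```

Emit:
drive_tool(
  motion=[0, 0, 0, 0, 0, 0, 0, 0, 0, 0, 0, 0, 0, 0, 0, 0, 0, 0, 0, 0],
)

```text
time_s: 6.57
ee_pos: [0.4776, -0.2059, 0.1737]
orientation: [-3.13, -0.192, -0.028]
contact_force: [0.3, -0.9, -0.1]
width: 0.584
```

```bash
python3 -c "
from h import *
s=observe();g=s['ee_pos'];M=R.from_rotvec(s['orientation']).as_matrix()
w=s['width']*.087/2;print(g,s['width'],M.round(3).tolist(),s['qpos'].round(3))
p=viewer.read_camera('side')
L=[]
for k in(-1,1):
    b=g+M[:,0]*w*k; L.append(([b,b-M[:,2]*.03],(0,255,0)))
cv2.imwrite('pics/c.png',crop(p,(200,170,110,90),L,7))
"
```

```text
[ 0.47763173 -0.20588933  0.17373579] 0.5839721227172858 [[0.992, 0.122, 0.018], [0.122, -0.993, 0.007], [0.018, -0.005, -1.0]] [-0.443  0.099  0.831  1.8   -0.09   1.262  0.534]
```

View pics/c.png

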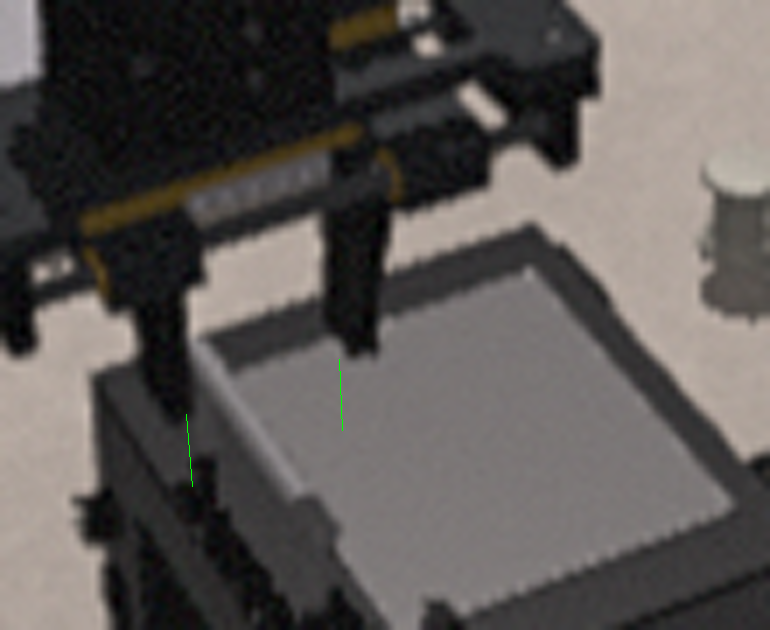

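The fingertips sit ~30 mm above the reported TCP: the inner corners at crop (188,415) and (345,352) fall on the upper ends of the 30 mm green segments. The bar is visible between and below them. I'll apply a 30 mm z correction and descend stepwise.

Emit:
drive_tool(
  motion=[-0.1, 0, 1.0, 0, 0, 0, 1.0, 0, 0, 0, 0.6, 0],
)

```text
time_s: 6.87
ee_pos: [0.4777, -0.206, 0.1465]
orientation: [-3.13, -0.192, -0.032]
contact_force: [-0.0, -0.2, 1.3]
width: 0.6
```

Emit:
drive_tool(
  motion=[0, 0, 0.5, 0, 0, 0, 0.5, 0, 0, 0, 0.2, 0],
)

```text
time_s: 7.12
ee_pos: [0.4767, -0.2055, 0.131]
orientation: [-3.13, -0.192, -0.027]
contact_force: [-1.0, 0.4, -1.0]
width: 0.602
```

Emit:
drive_tool(
  motion=[0, 0, 0, 0, 0, 0, 0, 0, 0, 0, 0, 0, 0, 0, 0, 0, 0, 0, 0, 0],
  fingers=1,
  squeeze=8,
)

```text
time_s: 7.53
ee_pos: [0.4767, -0.2057, 0.1307]
orientation: [-3.13, -0.191, -0.026]
contact_force: [0.5, 0.4, -0.2]
width: 0.31
```

Emit:
drive_tool(
  motion=[0, 0, 0, 0, 0, 0, 0, 0, 0, 0, 0, 0],
)

```text
time_s: 7.78
ee_pos: [0.4766, -0.2058, 0.1312]
orientation: [-3.13, -0.191, -0.026]
contact_force: [-1.9, -0.2, -0.2]
width: 0.122
```

Emit:
drive_tool(
  motion=[0, 0, 0, 0, 0, 0, 0, 0],
  squeeze=12,
)

```text
time_s: 7.95
ee_pos: [0.4766, -0.2058, 0.1312]
orientation: [-3.13, -0.191, -0.026]
contact_force: [0.4, 0.4, -1.1]
width: 0.12
```

Emit:
drive_tool(
  motion=[0.5, 0, -1.5, 0, 0.6, 0, -1.4, 0, 0.8, 0, -1.3, 0],
)

```text
time_s: 8.2
ee_pos: [0.4936, -0.2035, 0.1722]
orientation: [-3.129, -0.19, -0.022]
contact_force: [-2.5, -0.6, -1.4]
width: 0.115
```

Emit:
drive_tool(
  motion=[0.9, 0, -1.3, 0, 1.0, 0, -1.2, 0, 1.1, 0, -1.1, 0, 1.2, 0, -0.9, 0],
)

```text
time_s: 8.53
ee_pos: [0.5347, -0.1981, 0.2192]
orientation: [-3.128, -0.189, -0.019]
contact_force: [-4.4, 0.7, 2.1]
width: 0.122
```

```bash
python3 -c "
from h import *
s=observe();g=s['ee_pos'];f=.1500-np.hypot(*(g-[.4766,-.2058,0])[:2]);h=.041+g[2]-.1312
print(f,h,np.hypot(f,h),np.arctan2(h,f)-.267,s['width'])
p=viewer.read_camera('side');cv2.imwrite('pics/d.png',crop(p,(170,110,160,150),[],4))
"
```

```text
0.09137018802925292 0.129038584065813 0.1581121988912017 0.6876652775804705 0.12168775558856298
```

View pics/d.png

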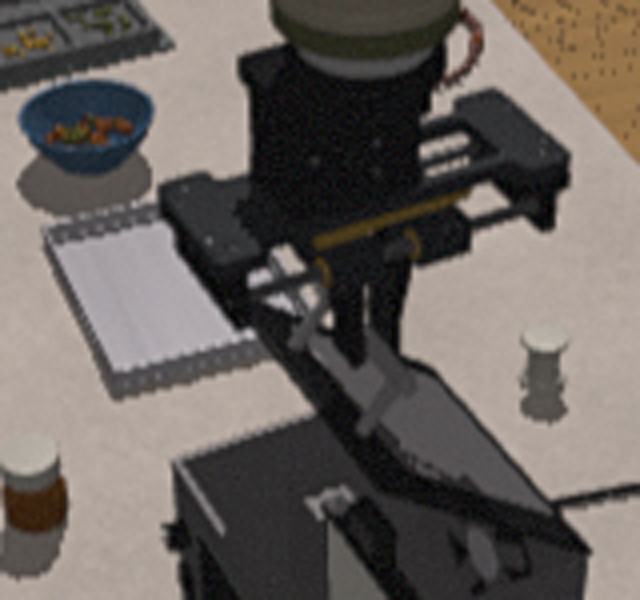

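The flap is half open, with the bar held at crop ~(375,370) and the white cassette showing at (340,560). Continuing the arc.

Emit:
drive_tool(
  motion=[1.3, 0, -0.8, 0, 1.4, 0, -0.6, 0, 1.5, 0, -0.5, 0, 1.5, 0, -0.35, 0, 1.5, 0, -0.2, 0],
)

```text
time_s: 9.0
ee_pos: [0.6073, -0.1894, 0.2482]
orientation: [-3.127, -0.19, -0.015]
contact_force: [-1.3, -0.9, 2.1]
width: 0.12
```

```bash
python3 -c "
from h import *
s=observe();g=s['ee_pos'];f=.1500-np.hypot(*(g-[.4766,-.2058,0])[:2]);h=.041+g[2]-.1312
print(f,h,np.hypot(f,h),np.arctan2(h,f)-.267,s['width'],s['orientation'])
"
```

```text
0.018291413027336445 0.15797566016274947 0.15903108185003687 1.1885233584628643 0.1197147963332548 [-3.12681239 -0.18961757 -0.01548796]
```

Emit:
drive_tool(
  motion=[1.5, 0, -0.1, 0, 1.5, 0, 0.1, 0, 1.55, 0, 0.3, 0, 1.5, 0, 0.4, 0, 1.5, 0, 0.5, 0],
)

```text
time_s: 9.42
ee_pos: [0.6854, -0.1797, 0.2377]
orientation: [-3.127, -0.191, -0.014]
contact_force: [-2.5, -1.4, -0.9]
width: 0.117
```

```bash
python3 -c "
from h import *
s=observe();g=s['ee_pos'];f=.1500-np.hypot(*(g-[.4766,-.2058,0])[:2]);h=.041+g[2]-.1312
print(f,h,np.hypot(f,h),np.arctan2(h,f)-.267,s['width'],s['orientation'])
"
```

```text
-0.06046741528981031 0.14754485777561951 0.1594546749639476 1.692742827167518 0.11724215048069046 [-3.12659569 -0.19096894 -0.01429481]
```

Emit:
drive_tool(
  motion=[0, 0, 0, 0, 0, 0, 0, 0, 0, 0, 0, 0, 0, 0, 0, 0],
  fingers=0.68,
)

```text
time_s: 9.75
ee_pos: [0.6865, -0.1789, 0.235]
orientation: [-3.127, -0.194, -0.01]
contact_force: [0.2, -0.4, 1.1]
width: 0.287
```

Emit:
drive_tool(
  motion=[0, 0, -1, 0, 0, 0, -2, 0, 0, 0, -3, 0, 0, 0, -3, 0, 0, 0, -3, 0],
)

```text
time_s: 10.17
ee_pos: [0.6811, -0.1788, 0.3574]
orientation: [-3.123, -0.191, 0.001]
contact_force: [1.3, -0.4, 0.8]
width: 0.316
```

```bash
python3 -c "
from h import *
plan((.541,-.196,.27),.13-np.pi/2,14)
p=viewer.read_camera('side')
for n in ('flap_handle','dust_collector','cassette_tab','flap'):
  try:print(n,pinpoint(p,n)[:1])
  except Exception as e:print(e)
print(find_in(p,'cassette_tab')[:1])
" | sed 's/np.float64//g'
```

```text
t 10.17 pos [ 0.6811 -0.1788  0.3574] yaw 0.122 tilt [-0.002  0.013 -1.   ] F [ 1.3 -0.4  0.8] w 0.316
[(-1.0), (-0.0), (0.6), (0.112)]
[(-1.0), (0.1), (0.6), (0.112)]
[(-1.0), (0.2), (0.6), (0.112)]
[(-1.0), (0.3), (0.6), (0.112)]
[(-0.9), (0.4), (0.6), (0.112)]
[(-0.9), (0.5), (0.6), (0.112)]
[(-0.8), (0.6), (0.6), (0.112)]
[(-0.7), (0.7), (0.6), (0.112)]
[(-0.6), (0.8), (0.6), (0.112)]
[(-0.5), (0.9), (0.6), (0.112)]
[(-0.4), (0.9), (0.6), (0.112)]
[(-0.3), (0.9), (0.6), (0.112)]
[(-0.2), (1.0), (0.6), (0.112)]
[(-0.1), (1.0), (0.6), (0.112)]
flap_handle [{'centre': [0.6833, -0.1773, 0.2828], 'confidence': 0.58}]
dust_collector [{'centre': [0.541, -0.1952, -0.0028], 'confidence': 0.65}]
cassette_tab [{'centre': [0.5431, -0.1986, 0.1378], 'confidence': 0.85}]
it knows: bead_bowl, bead_jar, brush, cassette, cassette_tab, catch_tray, dust_collector, flap_handle, flap_hinge, spool
[{'centre': [0.5342, -0.201, 0.1024], 'confidence': 0.67}]
```

Handle detected at (0.683, −0.177, 0.283), which matches ~1.69 rad and confirms the flap stays open. Next: turn 90° and go above the tab, staying high until clear of the flap.

Emit:
drive_tool(
  motion=[-1.0, 0, 0, 0.112, -1.0, 0.1, 0, 0.112, -1.0, 0.2, 0, 0.112, -1.0, 0.3, 0, 0.112, -0.9, 0.4, 0, 0.112],
  fingers=0.1,
)

```text
time_s: 10.83
ee_pos: [0.6282, -0.1824, 0.3499]
orientation: [-3.046, 0.708, 0.021]
contact_force: [0.3, -0.0, 0.1]
width: 0.613
```

Emit:
drive_tool(
  motion=[-0.9, 0.5, 0, 0.112, -0.8, 0.6, 0, 0.112, -0.7, 0.7, 0, 0.112, -0.6, 0.8, 0, 0.112, -0.5, 0.9, 0, 0.112],
)

```text
time_s: 11.25
ee_pos: [0.5724, -0.1851, 0.3455]
orientation: [-2.712, 1.563, 0.042]
contact_force: [0.2, 0.1, 0.1]
width: 0.886
```

Emit:
drive_tool(
  motion=[-0.4, 0.9, 0.5, 0.112, -0.3, 0.9, 1.0, 0.112, -0.2, 1.0, 1.5, 0.112, -0.1, 1.0, 1.5, 0.112],
)

```text
time_s: 11.58
ee_pos: [0.5282, -0.1873, 0.2985]
orientation: [-2.276, 2.157, 0.05]
contact_force: [-0.2, 0.2, 0.8]
width: 0.903
```

```bash
python3 -c "
from h import *
plan((.542,-.197,.20),.13-np.pi/2,5)
s=observe();g=s['ee_pos'];M=R.from_rotvec(s['orientation']).as_matrix();print(s['qpos'].round(2))
for n in('side','top'):
  p=viewer.read_camera(n)
  for t in ('flap_handle','cassette_tab'):print(n,t,pinpoint(p,t)[:1])
  if n=='side':
    w=s['width']*.087/2
    L=[([g+M[:,0]*w*k-M[:,2]*.03,g+M[:,0]*w*k-M[:,2]*.049],(0,255,0)) for k in(-1,1)]
    L+=[(T(.541,-.196,.13,[[0,-.017,.134],[0,.017,.134],[0,.017,.105],[0,-.017,.105]]),(0,0,255))]
    cv2.imwrite('pics/e.png',crop(p,(180,110,150,130),L,5))
" | sed 's/np.float64//g'
```

```text
t 11.58 pos [ 0.5282 -0.1873  0.2985] yaw -1.517 tilt [-0.019  0.026 -0.999] F [-0.2  0.2  0.8] w 0.903
[(0.2), (-0.3), (2.0), (-0.015)]
[(0.2), (-0.3), (2.0), (-0.015)]
[(0.2), (-0.3), (2.0), (-0.015)]
[(0.2), (-0.3), (2.0), (-0.015)]
[(0.2), (-0.3), (2.0), (-0.015)]
[-0.67  0.32  1.22  1.46 -0.32  1.6  -0.98]
side flap_handle [{'centre': [0.685, -0.1784, 0.2843], 'confidence': 0.67}]
side cassette_tab [{'centre': [0.5417, -0.1968, 0.1333], 'confidence': 0.67}]
top flap_handle [{'centre': [0.6879, -0.175, 0.2809], 'confidence': 0.86}]
top cassette_tab []
```

View pics/e.png

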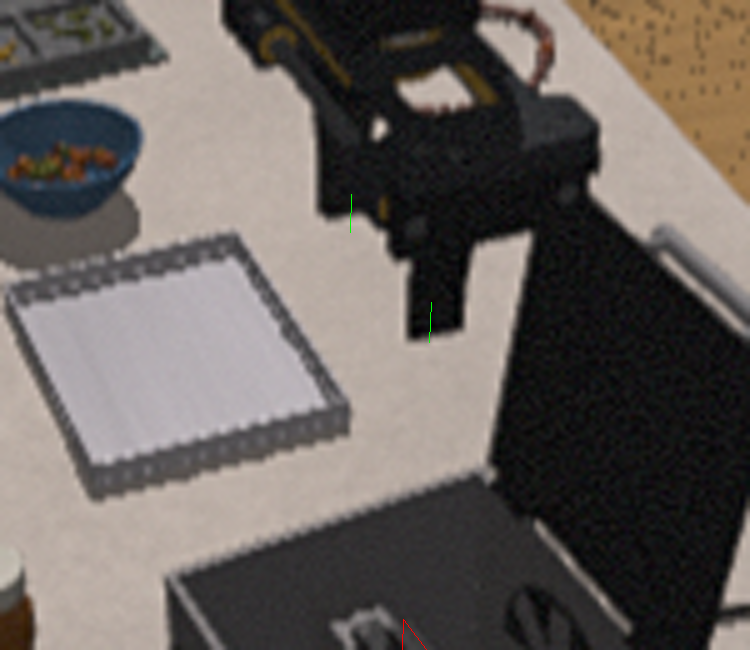

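The near fingertip at crop (437,335) matches the 30 mm correction. The flap stands open at (620,400). The network tab fix (0.542, −0.197, 0.133) agrees with the model. Descending part way.

Emit:
drive_tool(
  motion=[0.3, -0.3, 3.0, -0.015, 0.3, -0.3, 3.0, -0.015, 0.3, -0.3, 3.0, -0.015, 0.3, -0.3, 3.0, -0.015, 0.3, -0.3, 3.0, -0.015],
)

```text
time_s: 12.3
ee_pos: [0.5534, -0.1998, 0.1542]
orientation: [-2.379, 2.031, 0.023]
contact_force: [0.5, 0.1, -0.5]
width: 0.903
```

```bash
cat >> h.py <<'E'
def go(target,yaw):
    s=observe();p=s["ee_pos"];M=R.from_rotvec(s["orientation"]).as_matrix();psi=np.arctan2(M[1,0],M[0,0])
    print("t",round(s["time_s"],2),"pos",p.round(4),"yaw",round(psi,3),"tilt",M[:,2].round(3),"F",s["contact_force"].round(1),"w",round(s["width"],3))
    print("tool cm",(M.T@(np.array(target)-p)*100).round(2).tolist(),"turn",round(-((yaw-psi+np.pi)%(2*np.pi)-np.pi),3))
E
python3 -c "
from h import *
go((.541,-.196,.079),.13-np.pi/2)
p=viewer.read_camera('side')
for t in ('flap_handle','cassette_tab','dust_collector'):print(t,pinpoint(p,t)[:1])"
```

```text
t 12.3 pos [ 0.5534 -0.1998  0.1542] yaw -1.413 tilt [-0.002  0.02  -1.   ] F [ 0.5  0.1 -0.5] w 0.903
tool cm [-0.43, 1.17, 7.53] turn 0.028
flap_handle [{'centre': [0.6852, -0.1791, 0.2842], 'confidence': 0.75}]
cassette_tab [{'centre': [0.5403, -0.1966, 0.1339], 'confidence': 0.9}]
dust_collector [{'centre': [0.5364, -0.1935, 0.0009], 'confidence': 0.74}]
```

Emit:
drive_tool(
  motion=[-0.2, 0.6, 1.0, 0.014, -0.2, 0.6, 1.0, 0.014, 0, 0, 1.0, 0, 0, 0, 0, 0],
)

```text
time_s: 12.83
ee_pos: [0.544, -0.1992, 0.133]
orientation: [-2.344, 2.066, 0.01]
contact_force: [0.3, -0.2, 0.2]
width: 0.9
```

```bash
python3 -c "
from h import *
go((.541,-.196,.079),.13-np.pi/2)
s=observe();g=s['ee_pos'];M=R.from_rotvec(s['orientation']).as_matrix()
p=viewer.read_camera('side')
w=s['width']*.087/2
L=[([g+M[:,0]*w*k-M[:,2]*.03,g+M[:,0]*w*k-M[:,2]*.049],(0,255,0)) for k in(-1,1)]
L+=[(T(.541,-.196,.13,[[0,-.017,.134],[0,.017,.134],[0,.017,.105],[0,-.017,.105]]),(0,0,255))]
cv2.imwrite('pics/f.png',crop(p,(220,170,110,85),L,7))"
```

```text
t 12.83 pos [ 0.544  -0.1992  0.133 ] yaw -1.445 tilt [ 0.007  0.017 -1.   ] F [ 0.3 -0.2  0.2] w 0.9
tool cm [-0.27, 0.3, 5.4] turn -0.004
```

View pics/f.png

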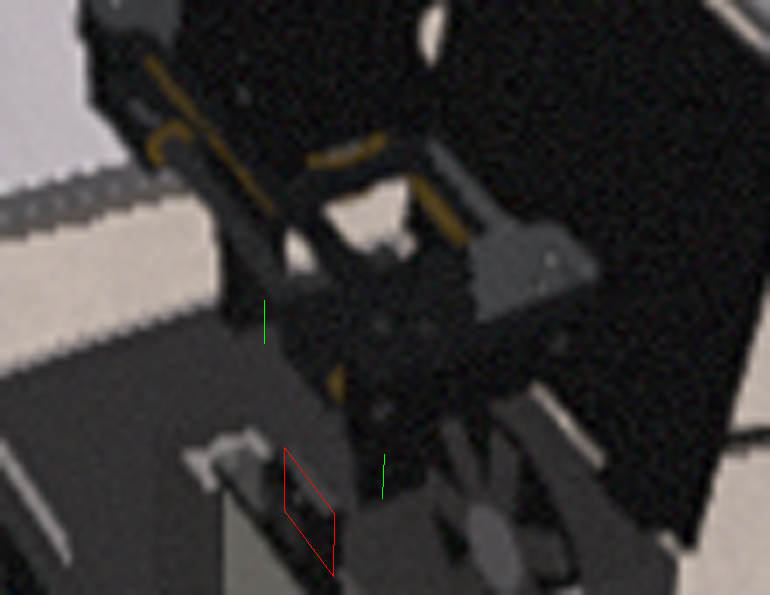

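The tab lies at crop ~(310,510), the cassette's pleats at (250,560), and the open fingers on either side of it. No conflict with the model, so I'm lowering with force checks.

Emit:
drive_tool(
  motion=[-0.1, 0.15, 1.5, 0, -0.1, 0.15, 1.5, 0, -0.1, 0, 1.0, 0, 0, 0, 0.6, 0, 0, 0, 0, 0],
)

```text
time_s: 13.3
ee_pos: [0.5449, -0.1967, 0.0905]
orientation: [-2.343, 2.061, 0.0]
contact_force: [0.2, -0.1, 0.1]
width: 0.899
```

```bash
python3 -c "
from h import *
go((.541,-.196,.079),.13-np.pi/2)"
```

```text
t 13.3 pos [ 0.5449 -0.1967  0.0905] yaw -1.443 tilt [ 0.014  0.016 -1.   ] F [ 0.2 -0.1  0.1] w 0.899
tool cm [-0.1, 0.39, 1.15] turn -0.002
```

Emit:
drive_tool(
  motion=[-0.1, 0.3, 0.4, 0, 0, 0.2, 0.3, 0, 0, 0, 0.2, 0, 0, 0, 0, 0],
)

```text
time_s: 13.63
ee_pos: [0.5405, -0.1967, 0.0823]
orientation: [-2.343, 2.06, -0.003]
contact_force: [-0.2, -0.3, 0.2]
width: 0.898
```

Emit:
drive_tool(
  motion=[0, 0, 0, 0, 0, 0, 0, 0, 0, 0, 0, 0, 0, 0, 0, 0, 0, 0, 0, 0],
  fingers=1,
  squeeze=15,
)

```text
time_s: 14.05
ee_pos: [0.5411, -0.197, 0.0833]
orientation: [-2.342, 2.06, -0.005]
contact_force: [-0.1, -0.6, 0.3]
width: 0.612
```

Emit:
drive_tool(
  motion=[0, 0, 0, 0, 0, 0, 0, 0, 0, 0, 0, 0, 0, 0, 0, 0, 0, 0, 0, 0],
)

```text
time_s: 14.47
ee_pos: [0.5414, -0.1958, 0.0835]
orientation: [-2.342, 2.058, -0.003]
contact_force: [-0.3, -0.0, 0.5]
width: 0.389
```

```bash
python3 -c "
from h import *
go((.541,-.196,.081),.13-np.pi/2)"
```

```text
t 14.47 pos [ 0.5414 -0.1958  0.0835] yaw -1.441 tilt [ 0.017  0.017 -1.   ] F [-0.3 -0.   0.5] w 0.389
tool cm [0.02, 0.05, 0.25] turn -0.001
```

The grip closed at 33.8 mm, which matches the 34 mm tab width. Squeezing harder and pulling.

Emit:
drive_tool(
  motion=[0, 0, 0, 0, 0, 0, 0, 0, 0, 0, 0, 0],
  squeeze=45,
)

```text
time_s: 14.72
ee_pos: [0.5414, -0.1958, 0.0835]
orientation: [-2.343, 2.058, -0.003]
contact_force: [-0.6, 1.3, 0.5]
width: 0.384
```

Emit:
drive_tool(
  motion=[0, 0, -0.3, 0, 0, 0, -0.4, 0, 0, 0, -0.5, 0, 0, 0, -0.6, 0],
)

```text
time_s: 15.05
ee_pos: [0.5386, -0.1952, 0.0985]
orientation: [-2.345, 2.061, 0.004]
contact_force: [4.8, -0.4, -15.2]
width: 0.384
```

```bash
python3 -c "
from h import *
go((.541,-.196,.1835),.13-np.pi/2)
p=viewer.read_camera('side')
for t in ('flap_handle','cassette_tab','cassette'):print(t,pinpoint(p,t)[:1])"
```

```text
t 15.05 pos [ 0.5386 -0.1952  0.0985] yaw -1.442 tilt [ 0.011  0.016 -1.   ] F [  4.8  -0.4 -15.2] w 0.384
tool cm [-0.02, -0.34, -8.5] turn -0.001
flap_handle [{'centre': [0.6844, -0.1787, 0.2809], 'confidence': 0.64}]
cassette_tab [{'centre': [0.5412, -0.1975, 0.1535], 'confidence': 0.65}]
cassette [{'centre': [0.539, -0.1954, 0.0268], 'confidence': 0.94}]
```

Emit:
drive_tool(
  motion=[0, -0.1, -1.0, 0, 0, -0.1, -1.2, 0, 0, -0.1, -1.4, 0, 0, 0, -1.4, 0],
)

```text
time_s: 15.58
ee_pos: [0.5386, -0.1958, 0.1494]
orientation: [-2.347, 2.064, 0.011]
contact_force: [2.1, -0.5, -1.9]
width: 0.384
```

```bash
python3 -c "
from h import *
go((.541,-.196,.19),.13-np.pi/2)"
```

```text
t 15.58 pos [ 0.5386 -0.1958  0.1494] yaw -1.443 tilt [ 0.005  0.017 -1.   ] F [ 2.1 -0.5 -1.9] w 0.384
tool cm [-0.01, -0.27, -4.06] turn -0.002
```

Emit:
drive_tool(
  motion=[0, -0.1, -1.5, 0, 0, -0.1, -1.5, 0, 0, -0.1, -1.5, 0, 0, 0, -2, 0, 0, 0, -2, 0],
)

```text
time_s: 16.0
ee_pos: [0.5407, -0.1981, 0.2445]
orientation: [-2.343, 2.067, 0.008]
contact_force: [0.4, -0.8, -1.5]
width: 0.383
```

Emit:
drive_tool(
  motion=[0, 0, -2, 0, 0, 0, -1.5, 0, 0, 0, -1, 0, 0, 0, 0, 0],
)

```text
time_s: 16.33
ee_pos: [0.5406, -0.2015, 0.3013]
orientation: [-2.337, 2.067, -0.004]
contact_force: [0.9, -0.5, -2.5]
width: 0.39
```

```bash
python3 -c "
from h import *
go((.535,.2168,.27),.08-np.pi/2)
print(observe()['qpos'].round(2))
p=viewer.read_camera('side')
for t in ('flap_handle','cassette_tab','cassette','catch_tray'):print(t,pinpoint(p,t)[:1])
p=viewer.read_camera('top')
for t in ('flap_handle','cassette','catch_tray'):print(t,pinpoint(p,t)[:1])
plan((.535,.2168,.27),.08-np.pi/2,20)" | sed 's/np.float64//g'
```

```text
t 16.33 pos [ 0.5406 -0.2015  0.3013] yaw -1.448 tilt [ 0.016  0.014 -1.   ] F [ 0.9 -0.5 -2.5] w 0.39
tool cm [-41.54, -4.49, 3.72] turn 0.043
[-0.64  0.32  1.2   1.45 -0.32  1.57 -0.9 ]
flap_handle [{'centre': [0.6839, -0.1762, 0.2829], 'confidence': 0.75}]
cassette_tab [{'centre': [0.5436, -0.2044, 0.3542], 'confidence': 0.65}]
cassette [{'centre': [0.5371, -0.1988, 0.2312], 'confidence': 0.81}]
catch_tray [{'centre': [0.5351, 0.2175, -0.0018], 'confidence': 0.76}]
flap_handle [{'centre': [0.689, -0.1759, 0.2815], 'confidence': 0.85}]
cassette []
catch_tray [{'centre': [0.5393, 0.2194, -0.0004], 'confidence': 0.87}]
t 16.78 pos [ 0.5399 -0.2004  0.2977] yaw -1.448 tilt [ 0.012  0.015 -1.   ] F [ 0.3 -0.6 -0.5] w 0.381
[(-2.1), (-0.2), (0.1), (0.002)]
[(-2.1), (-0.2), (0.1), (0.002)]
[(-2.1), (-0.2), (0.1), (0.002)]
[(-2.1), (-0.2), (0.1), (0.002)]
[(-2.1), (-0.2), (0.1), (0.002)]
[(-2.1), (-0.2), (0.1), (0.002)]
[(-2.1), (-0.2), (0.1), (0.002)]
[(-2.1), (-0.2), (0.1), (0.002)]
[(-2.1), (-0.2), (0.1), (0.002)]
[(-2.1), (-0.2), (0.1), (0.002)]
[(-2.1), (-0.2), (0.1), (0.002)]
[(-2.1), (-0.2), (0.1), (0.002)]
[(-2.1), (-0.2), (0.1), (0.002)]
[(-2.1), (-0.2), (0.1), (0.002)]
[(-2.1), (-0.2), (0.1), (0.002)]
[(-2.1), (-0.2), (0.1), (0.002)]
[(-2.1), (-0.2), (0.1), (0.002)]
[(-2.1), (-0.2), (0.1), (0.002)]
[(-2.1), (-0.2), (0.1), (0.002)]
[(-2.1), (-0.1), (0.1), (0.002)]
```

Emit:
drive_tool(
  motion=[-1.5, 0, 0, 0, -2.1, -0.2, 0, 0, -2.2, -0.2, 0, 0, -2.2, -0.2, 0, 0, -2.2, -0.2, 0, 0],
)

```text
time_s: 17.2
ee_pos: [0.5332, -0.1014, 0.2974]
orientation: [-2.33, 2.085, 0.002]
contact_force: [0.9, -0.5, -1.6]
width: 0.389
```

Emit:
drive_tool(
  motion=[-2.2, -0.2, 0, 0, -2.2, -0.2, 0, 0, -2.2, -0.2, 0, 0, -2.2, -0.2, 0, 0, -2.2, -0.2, 0, 0],
)

```text
time_s: 17.62
ee_pos: [0.5295, 0.0142, 0.2975]
orientation: [-2.33, 2.086, 0.005]
contact_force: [0.0, 0.7, -1.8]
width: 0.381
```

Emit:
drive_tool(
  motion=[-2.2, -0.2, 0, 0, -2.2, -0.2, 0, 0, -2.2, -0.2, 0, 0, -2.2, -0.2, 0, 0, -2.0, -0.2, 0, 0],
)

```text
time_s: 18.03
ee_pos: [0.5258, 0.1288, 0.2982]
orientation: [-2.33, 2.084, 0.009]
contact_force: [0.3, -0.3, -0.1]
width: 0.384
```

```bash
python3 -c "
from h import *
go((.535,.2168,.1615),.08-np.pi/2)"
```

```text
t 18.03 pos [0.5258 0.1288 0.2982] yaw -1.46 tilt [ 0.006  0.015 -1.   ] F [ 0.3 -0.3 -0.1] w 0.384
tool cm [-8.45, -1.78, 13.81] turn 0.031
```

Emit:
drive_tool(
  motion=[-2.0, -0.4, 1, 0, -2.0, -0.4, 1.5, 0, -1.8, -0.4, 2, 0, -1.5, -0.3, 2, 0, -1.0, -0.2, 2, 0],
)

```text
time_s: 18.45
ee_pos: [0.5351, 0.2227, 0.2141]
orientation: [-2.33, 2.076, 0.008]
contact_force: [-0.4, 0.5, -1.2]
width: 0.385
```

Emit:
drive_tool(
  motion=[0, 0, 2, 0, 0, 0, 1.5, 0, 0, 0, 1, 0, 0, 0, 0, 0],
)

```text
time_s: 18.78
ee_pos: [0.5323, 0.2268, 0.1612]
orientation: [-2.342, 2.075, 0.009]
contact_force: [-0.4, -0.1, -1.5]
width: 0.383
```

```bash
python3 -c "
from h import *
go((.535,.2168,.1615),.08-np.pi/2)
for n in('side','top'):
  p=viewer.read_camera(n)
  for t in ('cassette','cassette_tab','catch_tray'):print(n,t,pinpoint(p,t)[:1])"
```

```text
t 18.78 pos [0.5323 0.2268 0.1612] yaw -1.45 tilt [ 0.004  0.014 -1.   ] F [-0.4 -0.1 -1.5] w 0.383
tool cm [1.02, -0.14, -0.04] turn 0.041
side cassette [{'centre': [0.5324, 0.2278, 0.0891], 'confidence': 0.77}]
side cassette_tab [{'centre': [0.5341, 0.2235, 0.21], 'confidence': 0.58}]
side catch_tray [{'centre': [0.5327, 0.2201, -0.0022], 'confidence': 0.91}]
top cassette [{'centre': [0.537, 0.2318, 0.0953], 'confidence': 0.42}]
top cassette_tab []
top catch_tray []
```

Small centring move, settle, and a final look.

Emit:
drive_tool(
  motion=[0.6, -0.2, 0, 0, 0.3, 0, 0, 0, 0, 0, 0, 0, 0, 0, 0, 0, 0, 0, 0, 0],
)

```text
time_s: 19.6
ee_pos: [0.538, 0.2171, 0.1652]
orientation: [-2.336, 2.072, 0.008]
contact_force: [-0.5, -0.3, -1.3]
width: 0.381
```

```bash
python3 -c "
from h import *
go((.535,.2168,.1615),.08-np.pi/2)
print(abs(observe()['dq']).max())
p=viewer.read_camera('side')
for t in ('cassette','catch_tray','flap_handle','spool','bead_jar','bead_bowl','brush'):print(t,pinpoint(p,t)[:1])
cv2.imwrite('pics/z.png',crop(p,(120,60,250,250),[],2.4))"
```

```text
t 19.6 pos [0.538  0.2171 0.1652] yaw -1.451 tilt [ 0.009  0.018 -1.   ] F [-0.5 -0.3 -1.3] w 0.381
tool cm [0.0, 0.31, 0.36] turn 0.04
0.003463209523920701
cassette [{'centre': [0.5372, 0.217, 0.0931], 'confidence': 0.79}]
catch_tray [{'centre': [0.5328, 0.2203, -0.0009], 'confidence': 0.86}]
flap_handle [{'centre': [0.6853, -0.179, 0.283], 'confidence': 0.8}]
spool []
bead_jar [{'centre': [0.3826, 0.0116, -0.0014], 'confidence': 0.85}]
bead_bowl [{'centre': [0.518, 0.4242, -0.0035], 'confidence': 0.65}]
brush [{'centre': [0.4617, -0.4198, -0.0013], 'confidence': 0.98}]
```

View pics/z.png

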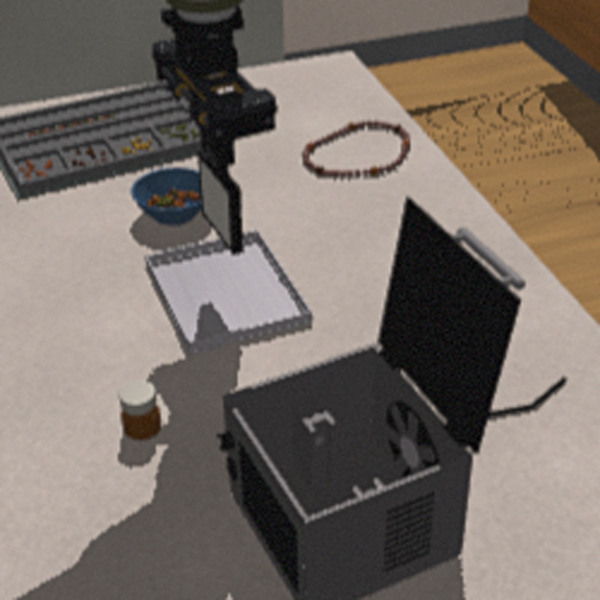

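The picture shows the cassette hanging upright over the tray (crop (220,210)), the flap standing open (450,320), and the jar and bowl in place. Handing in.

```bash
python3 -c "
from plant import *
print(close_job())"
```

```text
the job is handed in; nothing more can be done
None
```

I opened the flap and pulled the cassette out of its clips. I handed the job in at about 19.7 s (limit 61 s), with the arm holding the cassette still over the tray.

**Last checks**
- **Flap:** it stands at about 1.69 rad, leaning slightly back. The handle was last found at (0.685, −0.179, 0.283), the same place as when I let go.
- **Cassette position:** its underside is about 93 mm above the table, which is roughly 90 mm above the tray floor and 75 mm above its rim. The centre (0.537, 0.217) is about 5 mm from the measured tray centre.
- **Cassette hold:** it hangs upright in the picture, and the tool tilt is about 1°. The grip reads 33 mm on the 34 mm tab at 45 N, and the arm is still.
- **Other things:** the jar, bowl and brush were found within 5 mm of where they started. The spool was not detected in the last picture, where the flap hides it. The gripper stayed well away from it.

**What disagreed**
- **First handle grasp:** it missed. In the side picture the fingertips were about 30 mm higher than the reported tool position. I corrected for that, and both later grasps held at the expected widths.
- **Pull:** the reported force peaked at about 15 N down and 5 N sideways against the guides, from a drift of about 3 mm.

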